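# Cap a print head in the bench screw press: touch plus half a turn

### The arm

A 6-joint arm with a two-finger parallel gripper is mounted at the origin on a cart in front of the work surface, level with it; the furniture and walls round the work are solid. World frame = base frame: x ahead of the robot, y to its left, z up, the work surface at z = 0. Lengths are in m, angles in rad, forces in N, time in s.
With the tool pointing down it reaches from about 0.35 to 0.85 m from the base axis. Payload 8.1 kg.
Tool frame: the origin (TCP) lies at the very end of the fingers, on their centre line; the grasp point (between the pads) lies 19 mm behind it; z points along the fingers, y is the line along which they close (so a half turn about z gives the same grasp; the last joint's range is limited). The gripper opens to 93 mm and grips with 3 to 60 N. Pads are 15 mm wide; open, the fingers measure 128 mm over their backs; the gripper's body (75 mm by 188 mm) begins 65 mm behind the grasp point.
Start: joints at [1.138, 0.13, 1.488, -0, 1.523, -0.085], TCP at [0.204, 0.564, 0.219] pointing down, gripper open.
Joint ranges: [-2.96, 2.96], [-0.89, 2.26], [0.02, 2.5], [-1.34, 4.48], [0, 2.73], [-2.66, 2.66]. Speed limits (rad/s): [2.39, 2.39, 2.79, 3.14, 3.14, 3.14].

### API

Orientations are given as a rotation vector (axis times angle).
In Python, from cell import arm, optics, order gives the robot as it stands.
- The arm moves only by the tool step_arm, never from a script. Its argument "moves" is one flat list of numbers, 7 for each row, row after row: the turn, a rotation vector about the tool's x, y, z in units of 8 degrees (1.0 is 8 degrees), then the shift along the tool's x, y, z in mm, then the opening, from 0 (shut) to 1 (fully open). In form: [rx, ry, rz, tx, ty, tz, fingers, rx, ry, rz, tx, ty, tz, fingers, ...]. A call has 1 to 10 rows; each row shifts and turns the commanded pose from where the row before left it, along the tool's axes as they then stand; what a row does not reach is not made up. A row lasts 1/10 s, in which the tool goes at most 50 mm and 8.59 degrees, less where a joint would pass 70% of its speed; a pose out of reach is approached as far as the arm can. A call is refused whole if a number of a shift passes 50 or a number of a turn 1, either way. A call with a gripper value outside its range is refused whole. The fingers move at their own pace and stop on an object; "squeeze" is the grip in N (left out, the last holds). Time passes only in rows, so rows that do not move let the fingers close. It gives the time, the measured TCP pose, the force, the opening and the grip force at its end, in the units of the state.
- arm.get_state(): the state, without advancing time (a new reading comes with each control period).
- optics.grab_frame(name): name is "scene" or "top" or "wrist"; returns the picture (480x640x3 uint8, red, green, blue); there is no depth.
- optics.calibration(name): a dict with "fov_y" (degrees; the focal length in pixels is half the picture's height over the tangent of half this angle, whatever the lens; pixels are square), "cx", "cy" (the principal point, pixels), "xyz" and "rotation" of the camera in the world. Camera axes: x right, y down, z forward; pixel columns grow to the right and rows downward; lengths in m; the calibration is good to about 2 mm. A picture is of the moment at which its call begins: read the wrist's pose just before it. calibration takes no time and is no camera call; for the wrist camera it gives the pose at the moment of the call.
- order.finish_job(): hands the job in; it is judged then, once.
The state is a dict: "t": time; "joint_positions": joint angles; "joint_vel": joint speeds; "joint_torque": joint torques, N m; "position": TCP position; "orientation": TCP orientation; "wrist_force": force on the tool from outside, world axes, zero at the start; "torque": the same for the moment, N m; "width": opening from 0.0 (shut) to 1.0 (fully open); "grasp_force": force on a finger pad.
Only numpy, scipy, OpenCV 4.12 (cv2) and the standard library are available. Lean on these libraries where they do the work, as an engineer would, in place of code of your own. Each camera call takes 0.05 s, during which the arm holds its last target. There are 200 camera calls.

### The job

Lay the loose print head in the nest of the green capping press's drawn-out slide and push the slide fully home by its knob. Then crank the screw clockwise until the sealing cap first touches the head, add half a turn more from there so that the seal is loaded, and let go. Wind by feel and do not overtighten: the head's plate cracks; leave the ink bottles standing where they are.

Things in the scene. Friction and masses are not known exactly. Their poses are not given: they have to be found in the camera images.
- print_head: the work: black print head with a pale plate on top, 46 x 68 x 35 mm (x, y, z), about 0.11 kg, loose on the bench, plate up. Origin: centre of its underside; x along its 46 mm width. It lies in the gap between the closed printer and the right-hand one (0.14 and 0.21 m high, each about 60 mm from its centre, across its y). It goes into the nest either way round.
- press: the fixed green bench screw press. Origin: at bench height straight below the screw axis; x points the way the slide goes in, away from the robot. Base 106 mm wide, x = -205 to +86 mm, 28 mm high; column behind the axis; overarm at z = 148 to 202 mm reaching to x = -26 mm; on top the screw's crank disc, 96 mm across. Right-hand thread.
- carriage (a joint): the press's loading slide, m: 0 fully drawn out (for loading), 0.160 fully home on its stop, with the nest right under the screw. It moves along the press's x with about 3 N of friction and stays where it is left.
- nest (a point): centre of the nest floor on the slide, 50 mm above the bench; moves with the slide, axes as the press's. Four corner lips, 8 mm high, bound a place 51 mm along x by 72 mm along y: the head's 46 mm width lies along the press's x. The lips leave the middle 38 mm of the long sides and the middle 27 mm of the ends open.
- slide_knob (a point): top centre of the upright black knob on the slide's tongue, 97 mm in front (-x) of the nest's centre, 104 mm above the bench. The knob is 50 mm tall, 22 mm across near its top, 18 mm lower down. Take it near the top: the printer to its right is 0.14 m high and stands about 65 mm from the knob, the one to its left 0.21 m high and about 120 mm away.
- crank (a joint): angle of the screw's crank, rad: grows as it is turned clockwise seen from above, which lowers the screw 8 mm a turn; range 0 to 26. Friction takes a steady 6 to 7 N at the knob (read it while turning slowly) and holds the screw where it is left. First touch of the cap on the head adds 3 N within 20 degrees (the spring's preload, 90 N on the head); the next half turn adds 2.5 N more, evenly.
- crank_knob (a point): middle of the upright crank knob, a freely spinning black grip 19 mm across and 36 mm tall (this point is 15 mm below its top). It circles the screw axis clockwise at a radius of 36 mm and sinks 8 mm a turn. At crank = 0 it is 260 mm above the bench, on the press's +x side of the axis; at crank = a it has gone round clockwise by a.
- spindle: lower end of the screw; sinks 8 mm a crank turn, does not turn. Origin: on the axis, 102.5 mm above the bench at crank = 0. The sprung cap holder, 36 x 56 mm, ends here; its black rubber seal stands 4 to 12 mm further down: seals differ and are not measured, so the touch on the head (top 84 mm above the bench in the nest) comes 0.4 to 1.9 turns from the start and must be felt.
- ink_m: magenta ink bottle with a black pointed cap, 34 x 46 x 118 mm, standing behind the closed printer; bystander. Origin: centre of its underside.
- ink_y: yellow ink bottle, like the magenta one; bystander.
- ink_c: cyan ink bottle, like the magenta one; bystander.

How it is judged:
By the outcome, as a careful person would: the job done as asked, in the order asked, and still so for the second after the job is handed in, with the robot touching nothing.
It also fails if it takes over 72 s, if anything falls off the work surface, if the arm or the gripper's body presses on something with over 40 N, if the wrist force passes 120 N, or if a joint passes its speed limit or range.

## Working session

There is one attempt and no reset: what is moved stays moved. The work goes in short steps, Python scripts to look and compute and a tool call to move; the robot and the scene stay as the last step left them, time stands still between calls to the robot, and variables do not carry over. Pictures are saved under pics/ and viewed, at most 10 in all, crops included, and the job is handed in when it is done.

Besides the shell and the picture viewer there is one more tool, called after "Call:" in YAML: its name, and indented under it one key for each argument. step_arm: Moves the arm, as the interface text tells. Its arguments: {"type":"object","properties":{"moves":{"type":"array"},"squeeze":{"type":"number"}},"required":["moves"]}

```bash
mkdir -p pics; ls
python3 - <<'E'
from cell import arm, optics, order
import cv2
for n in("scene","top"):
    c=optics.calibration(n);print(n,c)
    f=optics.grab_frame(n);cv2.imwrite(f"pics/{n}0.png",f[:,:,::-1])
print(arm.get_state())
E
```

```text
pics
scene {'fov_y': 46.86759033136734, 'cx': 319.756966978917, 'cy': 240.49220001950113, 'xyz': array([ 0.62239136, -0.65989195,  1.10511442]), 'rotation': array([-2.5307081 , -0.25140563,  0.0631119 ])}
top {'fov_y': 47.01219054956869, 'cx': 316.01013205397373, 'cy': 251.9233499228096, 'xyz': array([ 0.30374948, -0.05623832,  1.5783163 ]), 'rotation': array([-2.14717325,  2.13551182, -0.12641196])}
{'t': 0.1, 'joint_positions': array([ 1.13760096e+00,  1.31106230e-01,  1.48914695e+00,  1.42905405e-05,
        1.52300396e+00, -8.53762641e-02]), 'joint_vel': array([ 0.00015736, -0.00286339, -0.00190142,  0.00144193,  0.00167059,
        0.00064452]), 'joint_torque': array([ 1.51050277e-03, -5.61336136e+01, -4.93100882e+01,  7.69549794e-02,
        2.89532170e-02, -1.45553904e-04]), 'position': array([0.20425608, 0.56362381, 0.21769292]), 'orientation': array([-5.43527764e-01, -3.09376918e+00,  2.52106668e-03]), 'wrist_force': array([-0.15902564,  0.20221678,  0.25189736]), 'torque': array([ 0.08547439, -0.00104143,  0.0178531 ]), 'grasp_force': 0.0, 'width': 1.00024014224531}
```

View pics/scene0.png

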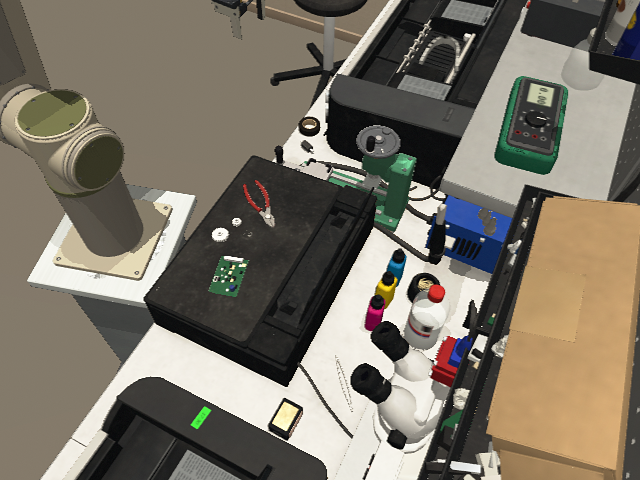

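View pics/top0.png

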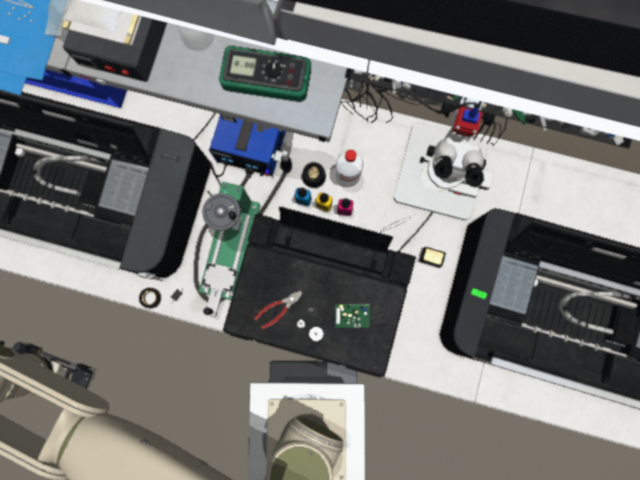

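The print head is at about (286,418) in the scene view and (432,257) in the top view. The press is at about (228,235) in the top view, with the slide drawn toward the robot and its knob at (208,311). Next I'll look at enlarged crops.

Run:
```python
import cv2,numpy as np
t=cv2.imread('pics/top0.png');s=cv2.imread('pics/scene0.png')
R=lambda im,x,y,w,h,k:cv2.resize(im[y:y+h,x:x+w],None,fx=k,fy=k,interpolation=cv2.INTER_CUBIC)
a=R(t,190,180,80,150,4)   # 320x600
b=R(t,407,232,48,50,6)  # 288x300
c=R(s,262,393,48,50,6)
d=R(s,265,110,160,150,3)
o=np.zeros((600,800,3),np.uint8);o[:,:320]=a;o[:300,325:613]=b;o[300:,325:613]=c
cv2.imwrite('pics/c1.png',o)
cv2.imwrite('pics/c2.png',R(s,270,110,160,120,5))
```

```text
(no output)
```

View pics/c1.png

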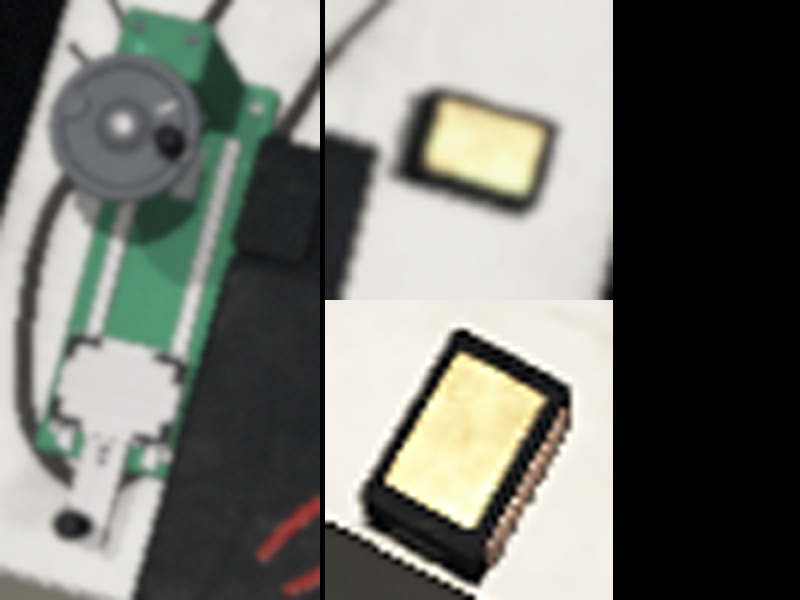

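View pics/c2.png

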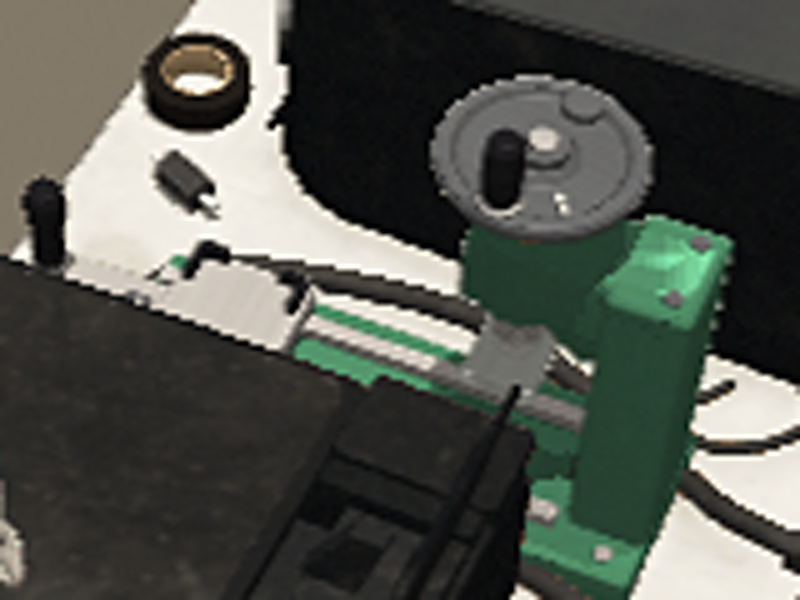

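The crops show the head's plate corners, the slide knob top at crop (70,523) in the top view and (43,188) in the scene view, and the disc hub at (122,122) and (543,137). The crank knob top is at (168,140) and (507,140). Next I'll triangulate these.

```bash
cat > h.py <<'E'
import cv2,numpy as np
from scipy.spatial.transform import Rotation as Ro
from cell import arm,optics,order
def ray(n,p,c=None):
    c=c or optics.calibration(n);f=240/np.tan(np.radians(c['fov_y']/2))
    d=np.array([(p[0]-c['cx'])/f,(p[1]-c['cy'])/f,1.])
    return np.array(c['xyz']),Ro.from_rotvec(c['rotation']).apply(d)
def plane(n,p,z,c=None):
    o,d=ray(n,p,c);return o+d*(z-o[2])/d[2]
def tri(p,q):
    o1,d1=ray('top',p);o2,d2=ray('scene',q)
    st=np.linalg.lstsq(np.c_[d1,-d2],o2-o1,rcond=None)[0]
    a,b=o1+d1*st[0],o2+d2*st[1];return (a+b)/2,np.linalg.norm(a-b)
E
python3 - <<'E'
from h import *
T=lambda u,v:((u+.5)/4-.5+190,(v+.5)/4-.5+180)
S=lambda u,v:((u+.5)/5-.5+270,(v+.5)/5-.5+110)
np.set_printoptions(precision=4,suppress=True)
for n,a,b,z in(("sknob",(70,523),(43,188),.104),("hub",(122,122),(543,137),None),("cknob",(168,140),(507,140),None)):
    p,e=tri(T(*a),S(*b));print(n,p,e)
    if z:print(plane('top',T(*a),z),plane('scene',S(*b),z))
# nest lips outer corners (top view), z=.058
for c in[(75,338),(185,355),(168,440),(55,420)]:print('lip',plane('top',T(*c),.058))
for c in[(35,440),(270,95),(140,10),(215,35)]:print('base/col',T(*c),plane('top',T(*c),.028))
for n,(x,y,w,h) in(('top',(407,232,48,50)),('scene',(262,393,48,50))):
    im=cv2.imread(f'pics/{n}0.png').astype(int)[y:y+h,x:x+w]
    m=((im[:,:,2]-im[:,:,0]>40)&(im[:,:,1]>130)).astype(np.uint8)
    k,l,st,_=cv2.connectedComponentsWithStats(m);i=1+np.argmax(st[1:,4])
    v,u=np.nonzero(l==i)
    P=np.array([plane(n,(a+x,b+y),.035)[:2] for a,b in zip(u,v)])
    r=cv2.minAreaRect((P*1000).astype(np.float32));print(n,len(P),P.mean(0),r)
E
```

```text
sknob [0.3479 0.2608 0.1109] 0.000998508005413813
[0.3486 0.2625 0.104 ] [0.3455 0.267  0.104 ]
hub [0.5897 0.2072 0.2479] 0.001748431896547316
cknob [0.5746 0.1743 0.2748] 0.001830276830238396
lip [0.4781 0.2733 0.058 ]
lip [0.4665 0.1962 0.058 ]
lip [0.4074 0.2064 0.058 ]
lip [0.4209 0.2853 0.058 ]
base/col (198.375, 289.625) [0.409  0.3057 0.028 ]
base/col (257.125, 203.375) [0.658  0.1449 0.028 ]
base/col (224.625, 182.125) [0.7207 0.2406 0.028 ]
base/col (243.375, 188.375) [0.7022 0.1857 0.028 ]
top 202 [ 0.5078 -0.3547] ((507.0517883300781, -355.6448974609375), (50.63088607788086, 34.015750885009766), 74.73554992675781)
scene 402 [ 0.5049 -0.353 ] ((505.2717590332031, -353.860107421875), (48.33341598510742, 33.029022216796875), 73.64026641845703)
```

Call:
step_arm:
  moves: [0,0,0.98,0,0,-12,1,0,0,0.98,0,0,-12,1,0,0,0.98,0,0,-12,1,0,0,0.98,0,0,-12,1,0,0,0.98,0,0,-12,1,0,0,0.98,0,0,-12,1,0,0,0.98,0,0,-12,1,0,0,0.98,0,0,-12,1,0,0,0.98,0,0,-12,1,0,0,0.95,0,0,-12,1]

```text
t: 1.1
position: [0.2044, 0.5639, 0.3385]
orientation: [2.378, 2.052, -0.002]
wrist_force: [0.8, 0.9, -0.2]
width: 0.998
grasp_force: 0.0
```

```bash
cat >> h.py <<'E'
def pose():
    s=arm.get_state();R=Ro.from_rotvec(s['orientation']).as_matrix()
    return s,np.array(s['position']),R
def to(x,y,z,yaw=None):
    s,p,R=pose();d=R.T@(np.array([x,y,z])-p)*1000
    psi=np.degrees(np.arctan2(R[1,1],R[0,1]))
    # tilt correction about tool x,y (units of 8 deg)
    tz=R.T@np.array([0,0,-1.]);tilt=np.degrees(np.cross([0,0,1],tz))/8
    print('t %.2f pos %s yaw %.2f j6 %.2f'%(s['t'],p.round(4),psi,s['joint_positions'][5]),'F',np.round(s['wrist_force'],2),'w %.3f g %.1f'%(s['width'],s['grasp_force']))
    print('shift mm',d.round(1),'tilt',tilt[:2].round(3),'' if yaw is None else 'rz %.2f'%(((psi-yaw+90)%180-90)/8))
E
python3 -c "
from h import *
to(.45,.05,.34,-16);to(.506,-.354,.25,-16)"
```

```text
t 1.10 pos [0.2044 0.5639 0.3385] yaw -8.41 j6 1.28 F [ 0.78  0.9  -0.19] w 0.998 g 0.0
shift mm [-472.4  318.1   -1.1] tilt [-0.002  0.008] rz 0.95
t 1.10 pos [0.2044 0.5639 0.3385] yaw -8.41 j6 1.28 F [ 0.78  0.9  -0.19] w 0.998 g 0.0
shift mm [-863.8  432.7   89.3] tilt [-0.002  0.008] rz 0.95
```

Call:
step_arm:
  moves: [0,0,0.95,0,0,0,1,0,0,0,-48,38,0,1,0,0,0,-48,38,0,1,0,0,0,-48,38,0,1,0,0,0,-48,38,0,1,0,0,0,-48,38,0,1,0,0,0,-48,38,0,1,0,0,0,0,0,0,1]

```text
t: 1.9
position: [0.3223, 0.2827, 0.3387]
orientation: [2.509, 1.888, 0.0]
wrist_force: [-0.1, 0.8, -0.3]
width: 0.997
grasp_force: 0.0
```

Run:
```python
from h import *
to(.506,-.354,.25,-16)
c=optics.calibration('wrist');print(c)
f=optics.grab_frame('wrist');cv2.imwrite('pics/w1.png',f[:,:,::-1])
import pickle;pickle.dump(c,open('w1.pkl','wb'))
```

```text
t 1.90 pos [0.3223 0.2827 0.3387] yaw -16.07 j6 0.88 F [-0.06  0.8  -0.28] w 0.997 g 0.0
shift mm [-560.8  352.6   89.9] tilt [0.011 0.008] rz -0.01
{'fov_y': 59.29529268454301, 'cx': 330.8058166670551, 'cy': 237.59528738100957, 'xyz': array([0.3445191 , 0.36144197, 0.50442171]), 'rotation': array([ 2.81667853, -0.399664  , -0.05628193])}
```

View pics/w1.png

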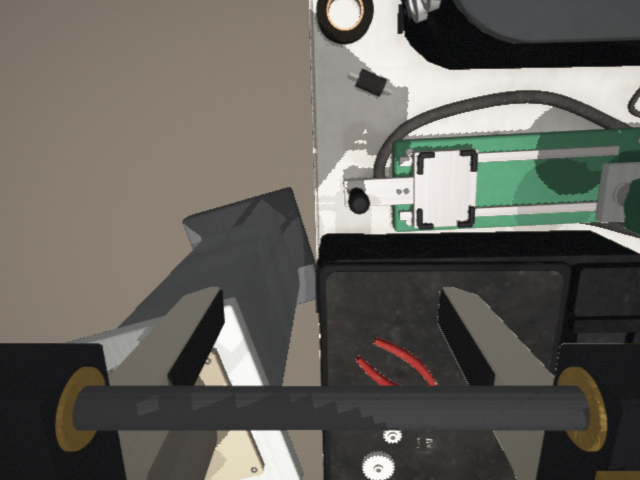

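The wrist view shows the drawn-out slide with nest lips around (417..477, 150..227) and the slide knob at (359,200). I'll enlarge it.

Run:
```python
import cv2
im=cv2.imread('pics/w1.png')[120:250,340:500]
cv2.imwrite('pics/w1c.png',cv2.resize(im,(800,650),interpolation=cv2.INTER_CUBIC)[:600])
```

```text
(no output)
```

View pics/w1c.png

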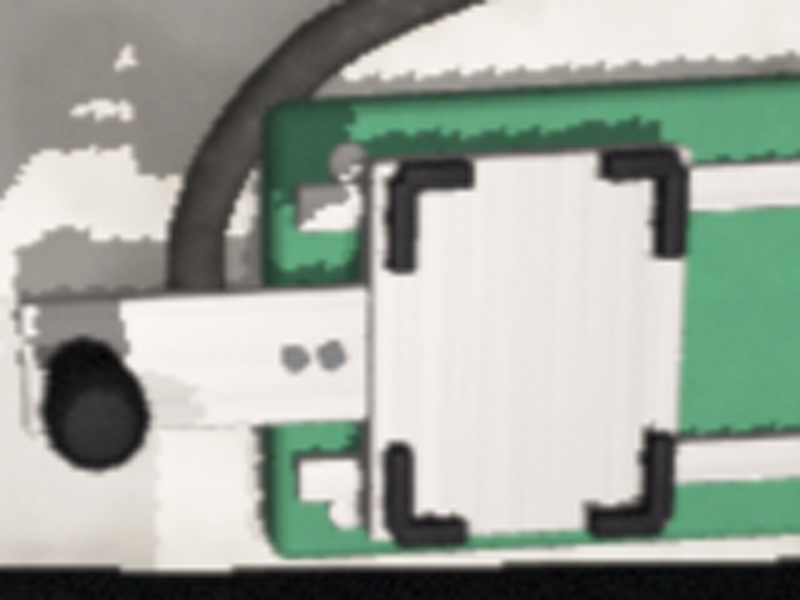

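Run:
```python
from h import *
import pickle
c=pickle.load(open('w1.pkl','rb'))
W=lambda u,v:((u+.5)/5-.5+340,(v+.5)/5-.5+120)
np.set_printoptions(precision=4,suppress=True)
def fit(cs,z):
    P=np.array([plane('wrist',W(*q),z,c) for q in cs])[:,:2]
    a=lambda d:np.degrees(np.arctan2(d[1],d[0]))
    print(P.mean(0),'x-ang',a(P[1]-P[0]),a(P[2]-P[3]),'y-ang',a(P[0]-P[3])-90,a(P[1]-P[2])-90,'len',[np.linalg.norm(P[i]-P[i-1]).round(4) for i in range(4)])
fit([(413,187),(657,178),(645,508),(410,518)],.058)
fit([(390,162),(688,150),(675,532),(388,545)],.058)
print(plane('wrist',W(97,425),.104,c))
e=[plane('wrist',W(*q),.028,c) for q in((290,105),(795,80),(290,555),(600,543))];
for i in(0,2):d=e[i+1]-e[i];print(np.degrees(np.arctan2(d[1],d[0])),e[i])
```

```text
[0.4407 0.2461] x-ang -14.054487311740857 -13.641765880170103 y-ang -13.000421757335488 -12.634247966540215 len [np.float64(0.0719), np.float64(0.051), np.float64(0.0715), np.float64(0.0514)]
[0.4414 0.2456] x-ang -13.868695141593287 -13.47038761361102 y-ang -12.962882077328288 -12.259609372693319 len [np.float64(0.0832), np.float64(0.062), np.float64(0.0828), np.float64(0.063)]
[0.3469 0.2672 0.104 ]
-13.365350423682319 [0.407  0.3073 0.028 ]
-13.862202871399814 [0.3829 0.2065 0.028 ]
```

Call:
step_arm:
  moves: [0,0,0,-40,25,0,1,0,0,0,-40,25,0,1,0,0,0,-40,25,0,1,0,0,0,-40,25,0,1,0,0,0,-40,25,0,1,0,0,0,-40,25,0,1,0,0,0,-40,25,0,1,0,0,0,-40,25,0,1,0,0,0,-40,25,0,1,0,0,0,-40,25,0,1]

```text
t: 2.95
position: [0.4536, -0.1662, 0.3383]
orientation: [-2.502, -1.899, -0.001]
wrist_force: [0.4, 0.9, -0.2]
width: 0.996
grasp_force: 0.0
```

Call:
step_arm:
  moves: [0,0,0,-40,25,15,1,0,0,0,-40,25,15,1,0,0,0,-40,25,15,1,0,0,0,-40,25,15,1,0,0,0,0,0,0,1]

```text
t: 3.45
position: [0.5054, -0.3488, 0.271]
orientation: [-2.499, -1.889, 0.005]
wrist_force: [-1.0, -0.8, -0.9]
width: 1.002
grasp_force: 0.0
```

Run:
```python
from h import *
to(.506,-.354,.25,-16)
c=optics.calibration('wrist')
f=optics.grab_frame('wrist');cv2.imwrite('pics/w2.png',f[:,:,::-1])
import pickle;pickle.dump(c,open('w2.pkl','wb'))
```

```text
t 3.45 pos [ 0.5054 -0.3488  0.271 ] yaw -15.82 j6 -0.41 F [-1.02 -0.76 -0.9 ] w 1.002 g 0.0
shift mm [-4.9  2.2 21. ] tilt [-0.067 -0.023] rz 0.02
```

View pics/w2.png

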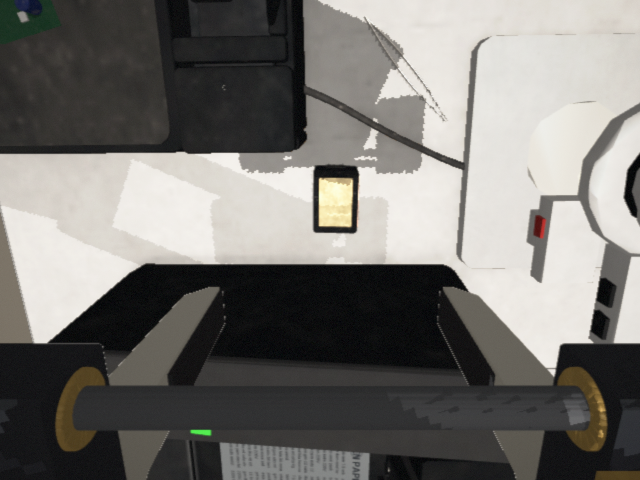

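The head is upright in this view with its plate at about (337,202), nearly aligned with the tool.

Run:
```python
from h import *
import pickle
c=pickle.load(open('w2.pkl','rb'))
im=cv2.imread('pics/w2.png').astype(int);x,y=300,155;im=im[y:245,x:380]
for m in(((im[:,:,2]-im[:,:,0]>40)&(im[:,:,1]>130)),):
    k,l,st,_=cv2.connectedComponentsWithStats(m.astype(np.uint8));i=1+np.argmax(st[1:,4]);v,u=np.nonzero(l==i)
    P=np.array([plane('wrist',(a+x,b+y),.035,c)[:2] for a,b in zip(u,v)])
    print(u.min()+x,u.max()+x,v.min()+y,v.max()+y,P.mean(0),cv2.minAreaRect((P*1000).astype(np.float32)))
# dark top outline
for q in[(314,168),(356,168),(357,231),(315,231)]:print(plane('wrist',q,.035,c))
to(.506,-.354,.1,-16)
```

```text
319 352 178 226 [ 0.50627397 -0.35449907] ((506.3830871582031, -354.2637023925781), (47.64521408081055, 31.948041915893555), 73.65739440917969)
[ 0.49579006 -0.31674514  0.035     ]
[ 0.53413757 -0.32760726  0.035     ]
[ 0.51912411 -0.38795313  0.035     ]
[ 0.47903464 -0.37665252  0.035     ]
t 3.50 pos [ 0.5056 -0.3467  0.2735] yaw -15.77 j6 -0.41 F [ 0.01  0.13 -0.09] w 1.001 g 0.0
shift mm [ -7.5   3.5 173.5] tilt [-0.05  -0.024] rz 0.03
```

```bash
cat >> h.py <<'E'
def plate(z,box):
    s=pose();c=optics.calibration('wrist');im=optics.grab_frame('wrist')[:,:,::-1].astype(int)
    x0,x1,y0,y1=box;im=im[y0:y1,x0:x1]
    m=((im[:,:,2]-im[:,:,0]>40)&(im[:,:,1]>130))
    k,l,st,_=cv2.connectedComponentsWithStats(m.astype(np.uint8));i=1+np.argmax(st[1:,4]);v,u=np.nonzero(l==i)
    P=np.array([plane('wrist',(a+x0,b+y0),z,c)[:2] for a,b in zip(u,v)])
    print(P.mean(0),cv2.minAreaRect((P*1000).astype(np.float32)))
E
python3 - <<'E'
from h import *
plate(.035,(290,390,150,260))
to(.5063,-.3543,.1,-16.2)
E
```

```text
[ 0.50612066 -0.35482731] ((506.60565185546875, -353.9563293457031), (47.944156646728516, 31.947864532470703), 73.71383666992188)
t 3.55 pos [ 0.5061 -0.3457  0.276 ] yaw -15.69 j6 -0.41 F [-0.22  0.33 -0.39] w 1.004 g 0.0
shift mm [ -8.6   3.2 176. ] tilt [-0.028 -0.017] rz 0.06
```

Call:
step_arm:
  moves: [0,0,0.05,0,0,25,1,0,0,0,0,0,40,1,0,0,0,0,0,40,1,0,0,0,0,0,40,1,0,0,0,0,0,10,1,0,0,0,0,0,0,1,0,0,0,0,0,0,1,0,0,0,0,0,0,1]

```text
t: 4.35
position: [0.5075, -0.3474, 0.1272]
orientation: [2.506, 1.886, 0.002]
wrist_force: [0.1, -0.3, 0.5]
width: 1.002
grasp_force: 0.0
```

Run:
```python
from h import *
to(.5063,-.3545,.008,-16.2)
plate(.035,(240,420,150,400))
to(.5063,-.3545,.008,-16.2)
```

```text
t 4.35 pos [ 0.5075 -0.3474  0.1272] yaw -16.06 j6 -0.40 F [ 0.05 -0.3   0.47] w 1.002 g 0.0
shift mm [ -6.9   0.2 119.3] tilt [0.035 0.014] rz 0.02
[ 0.50296694 -0.36341667] ((503.754638671875, -361.1897277832031), (32.645233154296875, 32.2408561706543), 73.73322296142578)
t 4.40 pos [ 0.5073 -0.3475  0.1269] yaw -16.07 j6 -0.40 F [-0.79 -0.44 -0.88] w 0.998 g 0.0
shift mm [ -6.8   0.5 118.9] tilt [0.031 0.013] rz 0.02
```

Call:
step_arm:
  moves: [0,0,0,-7,0,20,1,0,0,0,0,0,30,1,0,0,0,0,0,25,1,0,0,0,0,0,20,1,0,0,0,0,0,14,1,0,0,0,0,0,8,1,0,0,0,0,0,2,1,0,0,0,0,0,0,1,0,0,0,0,0,0,0.4,0,0,0,0,0,0,0.2]
  squeeze: 20

```text
t: 5.4
position: [0.5045, -0.3537, 0.0058]
orientation: [2.509, 1.888, 0.001]
wrist_force: [-0.8, -0.4, 0.2]
width: 0.876
grasp_force: 0.0
```

Call:
step_arm:
  moves: [0,0,0,0,0,0,0.2,0,0,0,0,0,0,0.2,0,0,0,0,0,0,0.2,0,0,0,0,0,0,0.2,0,0,0,0,0,0,0.2]

```text
t: 5.9
position: [0.5038, -0.3532, 0.0047]
orientation: [2.51, 1.889, 0.0]
wrist_force: [0.2, 0.1, 0.5]
width: 0.471
grasp_force: 20.0
```

Run:
```python
from h import *
to(.5063,-.3545,.3,-13.4)
```

```text
t 5.90 pos [ 0.5038 -0.3532  0.0047] yaw -16.09 j6 -0.41 F [0.23 0.05 0.48] w 0.471 g 20.0
shift mm [  -0.5    2.8 -295.3] tilt [0.001 0.   ] rz -0.34
```

Call:
step_arm:
  moves: [0,0,0,0,0,-15,0.2,0,0,0,0,0,-35,0.2,0,0,0,0,0,-45,0.2,0,0,0,0,0,-45,0.2,0,0,0,0,0,-45,0.2,0,0,0,0,0,-45,0.2,0,0,-0.34,0,0,-30,0.2,0,0,0,30,-10,0,0.2,0,0,0,40,-14,0,0.2,0,0,0,40,-14,0,0.2]

```text
t: 6.9
position: [0.4918, -0.2365, 0.2659]
orientation: [2.465, 1.946, 0.001]
wrist_force: [0.7, 0.1, -0.6]
width: 0.477
grasp_force: 20.0
```

Call:
step_arm:
  moves: [0,0,0,40,-14,0,0.2,0,0,0,40,-14,0,0.2,0,0,0,40,-14,0,0.2,0,0,0,40,-14,0,0.2,0,0,0,40,-14,0,0.2,0,0,0,40,-14,0,0.2,0,0,0,40,-14,0,0.2,0,0,0,40,-14,0,0.2,0,0,0,30,-12,0,0.2,0,0,0,20,-10,0,0.2]

```text
t: 7.9
position: [0.4466, 0.1557, 0.2657]
orientation: [2.463, 1.95, 0.002]
wrist_force: [0.7, 0.2, -1.0]
width: 0.471
grasp_force: 20.0
```

Run:
```python
from h import *
to(.441,.2458,.09,-13.4)
```

```text
t 7.90 pos [0.4466 0.1557 0.2657] yaw -13.26 j6 0.46 F [ 0.65  0.21 -1.04] w 0.471 g 20.0
shift mm [ 86.2 -26.2 175.8] tilt [ 0.005 -0.006] rz 0.02
```

Call:
step_arm:
  moves: [0,0,0,43,-13,0,0.2,0,0,0,35,-10,0,0.2,0,0,0,5,-3,30,0.2,0,0,0,0,0,40,0.2,0,0,0,0,0,25,0.2,0,0,0,0,0,5,0.2,0,0,0,0,0,0,0.2,0,0,0,0,0,0,0.2,0,0,0,0,0,0,0.2]

```text
t: 8.8
position: [0.4426, 0.2407, 0.167]
orientation: [2.464, 1.947, 0.005]
wrist_force: [0.0, -0.1, -1.2]
width: 0.47
grasp_force: 20.0
```

Run:
```python
from h import *
to(.441,.2458,.09,-13.4)
c=optics.calibration('wrist')
f=optics.grab_frame('wrist');cv2.imwrite('pics/w3.png',f[:,:,::-1])
import pickle;pickle.dump(c,open('w3.pkl','wb'))
to(.441,.2458,.09,-13.4)
x0,y0,k=220,150,4
cv2.imwrite('pics/w3c.png',cv2.resize(f[y0:y0+150,x0:x0+200,::-1],None,fx=k,fy=k,interpolation=cv2.INTER_CUBIC))
```

```text
t 8.80 pos [0.4426 0.2407 0.167 ] yaw -13.38 j6 0.63 F [ 0.04 -0.08 -1.16] w 0.470 g 20.0
shift mm [ 4.4 -2.9 77. ] tilt [ 0.021 -0.015] rz 0.00
t 8.85 pos [0.4425 0.2407 0.1668] yaw -13.38 j6 0.63 F [-0.32 -0.16 -1.84] w 0.472 g 20.0
shift mm [ 4.5 -2.9 76.8] tilt [ 0.019 -0.014] rz 0.00
```

View pics/w3c.png

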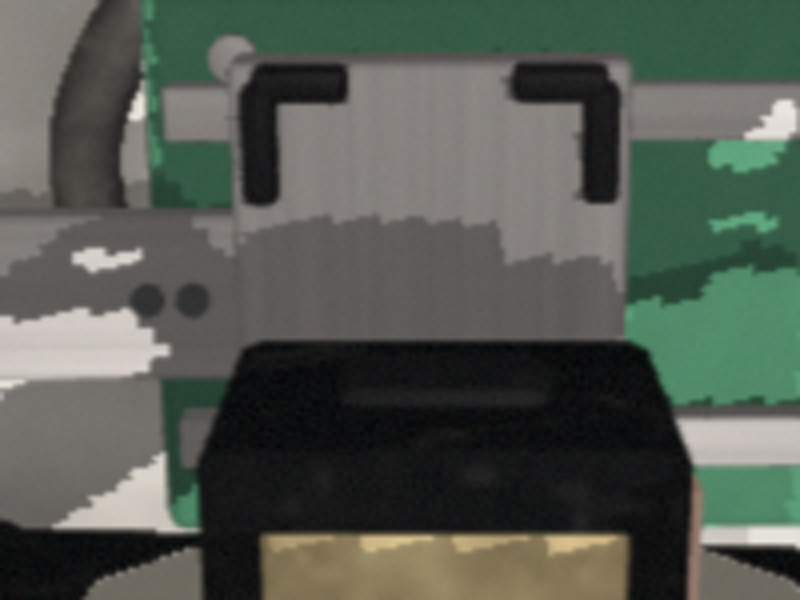

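The two far lips are visible, outer corners at crop (243,65) and (617,65). The head's far top edge runs from (203,458) to (690,458), and its far bottom edge lies at row 343.

Run:
```python
from h import *
import pickle
c=pickle.load(open('w3.pkl','rb'))
W=lambda u,v:((u+.5)/4-.5+220,(v+.5)/4-.5+150)
s,p,R=pose()
def pr(n,q,z):
    P=plane('wrist',W(*q),z,c);print(n,P.round(4),'tool',((R.T@(P-p))*1000).round(1))
hb=p[2]-.0047
for q in((243,65),(617,65)):pr('lip outer',q,.058)
for q in((275,102),(586,102)):pr('lip inner',q,.058)
for q in((203,458),(690,458)):pr('head top',q,hb+.035)
for q in((240,343),(655,343)):pr('head bot',q,hb)
pr('plate',(262,535),hb+.035);pr('plate',(628,535),hb+.035)
```

```text
lip outer [0.4219 0.2932 0.058 ] tool [ 46.1 -32.5 108.8]
lip outer [0.4808 0.279  0.058 ] tool [ 46.   28.1 108.9]
lip inner [0.4254 0.2862 0.058 ] tool [ 40.1 -27.5 108.8]
lip inner [0.4747 0.2743 0.058 ] tool [ 40.   23.2 108.9]
head top [0.4293 0.2752 0.1971] tool [ 30.6 -20.8 -30.3]
head top [0.47   0.2654 0.1971] tool [ 30.5  21.1 -30.2]
head bot [0.4285 0.2752 0.1621] tool [ 30.4 -21.6   4.7]
head bot [0.4712 0.2649 0.1621] tool [30.3 22.3  4.8]
plate [0.4323 0.2671 0.1971] tool [ 23.4 -15.9 -30.3]
plate [0.4633 0.2596 0.1971] tool [ 23.3  16.  -30.2]
```

Call:
step_arm:
  moves: [0,0,0,5.3,-2.8,20,0.2,0,0,0,0,0,30,0.2,0,0,0,0,0,25,0.2,0,0,0,0,0,12,0.2,0,0,0,0,0,3,0.2,0,0,0,0,0,0,0.2,0,0,0,0,0,0,0.2,0,0,0,0,0,0,0.2]

```text
t: 9.65
position: [0.4409, 0.2466, 0.0762]
orientation: [2.464, 1.947, 0.004]
wrist_force: [-0.3, 0.7, -1.7]
width: 0.476
grasp_force: 20.0
```

Run:
```python
from h import *
to(.441,.2458,.055,-13.4)
```

```text
t 9.65 pos [0.4409 0.2466 0.0762] yaw -13.37 j6 0.64 F [-0.32  0.69 -1.71] w 0.476 g 20.0
shift mm [-0.8  0.2 21.2] tilt [ 0.015 -0.011] rz 0.00
```

Call:
step_arm:
  moves: [0,0,0,0,0,5,0.2,0,0,0,0,0,5,0.2,0,0,0,0,0,4,0.2,0,0,0,0,0,3,0.2,0,0,0,0,0,0,0.2]

```text
t: 10.15
position: [0.4392, 0.2459, 0.0568]
orientation: [-2.465, -1.948, 0.002]
wrist_force: [-0.3, -0.5, -0.9]
width: 0.473
grasp_force: 20.0
```

Call:
step_arm:
  moves: [0,0,0,0,0,2,0.2,0,0,0,0,0,1.5,0.2,0,0,0,0,0,0,0.2,0,0,0,0,0,0,0.2]

```text
t: 10.55
position: [0.4402, 0.2462, 0.0546]
orientation: [2.465, 1.948, 0.001]
wrist_force: [-0.9, -1.9, 2.9]
width: 0.476
grasp_force: 20.0
```

Call:
step_arm:
  moves: [0,0,0,0,0,0,0.75,0,0,0,0,0,0,0.75,0,0,0,0,0,0,0.75,0,0,0,0,0,0,0.75,0,0,0,0,0,-10,0.75,0,0,0,0,0,-30,0.75,0,0,0,0,0,-40,0.75,0,0,0,0,0,-40,0.75,0,0,0,0,0,0,0.75,0,0,0,0,0,0,0.75]

```text
t: 11.55
position: [0.4408, 0.2466, 0.1761]
orientation: [2.464, 1.947, 0.006]
wrist_force: [-0.2, -0.8, -0.2]
width: 0.746
grasp_force: 0.0
```

Run:
```python
from h import *
to(.3467,.2680,.16,76.6)
plate(.085,(150,500,130,330))
f=optics.grab_frame('wrist')
cv2.imwrite('pics/w4.png',cv2.resize(f[60:360,150:550,::-1],None,fx=2,fy=2,interpolation=cv2.INTER_CUBIC))
```

```text
t 11.55 pos [0.4408 0.2466 0.1761] yaw -13.37 j6 0.64 F [-0.2  -0.79 -0.16] w 0.746 g 0.0
shift mm [ -1.  -96.6  15.8] tilt [ 0.021 -0.016] rz -11.25
[0.44353053 0.25958199] ((442.5697326660156, 255.953125), (25.62104606628418, 31.17988395690918), 76.52388000488281)
```

View pics/w4.png

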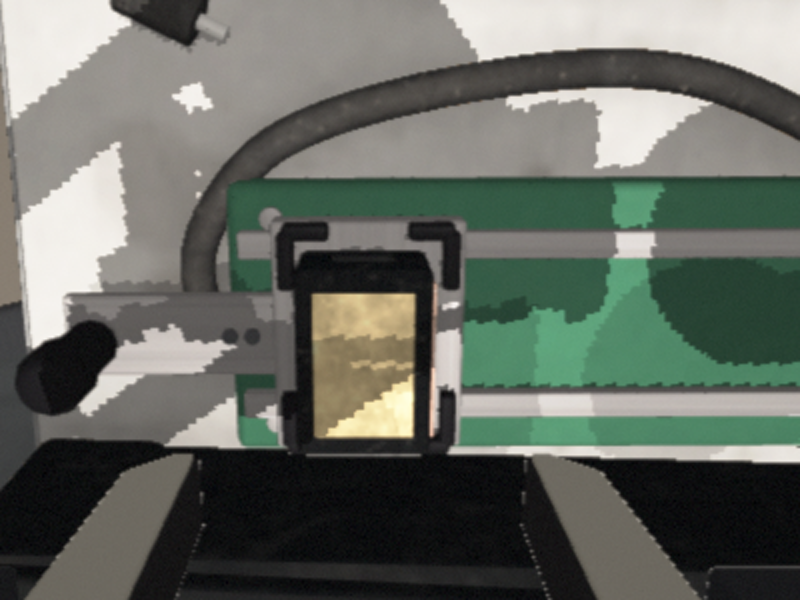

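The head sits in the nest between all four lips, and the slide knob is clear at about (50,375) in the crop. Next is turning the tool over the knob.

Call:
step_arm:
  moves: [0,0,0,0,-30,-5,0.45,0,0,0,0,-40,-5,0.45,0,0,0,0,-27,0,0.45,0,0,-0.94,0,0,0,0.45,0,0,-0.94,0,0,0,0.45,0,0,-0.94,0,0,0,0.45,0,0,-0.94,0,0,0,0.45,0,0,-0.94,0,0,0,0.45,0,0,-0.94,0,0,0,0.45,0,0,-0.94,0,0,0,0.45]

```text
t: 12.65
position: [0.3444, 0.2679, 0.1822]
orientation: [-1.337, -2.841, 0.005]
wrist_force: [1.0, 0.1, 0.3]
width: 0.45
grasp_force: 0.0
```

Call:
step_arm:
  moves: [0,0,-0.94,0,0,0,0.45,0,0,-0.94,0,0,0,0.45,0,0,-0.94,0,0,0,0.45,0,0,-0.94,0,0,0,0.45,0,0,-0.91,0,0,0,0.45,0,0,0,0,0,0,0.45,0,0,0,0,0,0,0.45]

```text
t: 13.35
position: [0.3448, 0.2681, 0.1829]
orientation: [-0.371, -3.118, 0.002]
wrist_force: [-0.1, -0.2, -0.2]
width: 0.451
grasp_force: 0.0
```

Run:
```python
from h import *
to(.3467,.2680,.079,76.6)
c=optics.calibration('wrist')
f=optics.grab_frame('wrist');cv2.imwrite('pics/w5.png',f[:,:,::-1])
import pickle;pickle.dump(c,open('w5.pkl','wb'))
# predicted pixel of the knob top and nest
s,p,R=pose()
Rc=Ro.from_rotvec(c['rotation']);F=240/np.tan(np.radians(c['fov_y']/2))
for P in([.3467,.268,.104],[.3467,.268,.06],[.441,.2458,.085],[.5966,.2087,.25]):
    q=Rc.inv().apply(np.array(P)-c['xyz']);print(c['cx']+F*q[0]/q[2],c['cy']+F*q[1]/q[2])
```

```text
t 13.35 pos [0.3448 0.2681 0.1829] yaw 76.41 j6 -0.79 F [-0.14 -0.2  -0.18] w 0.451 g 0.0
shift mm [ -2.1   0.5 103.9] tilt [-0.011 -0.012] rz -0.02
332.1690269947231 251.3552377330488
332.0750372385102 231.36984945762254
332.9271824145341 369.51928018102547
334.9854529989135 881.5021550220956
```

Call:
step_arm:
  moves: [0,0,0,-2,0.5,30,0.45,0,0,0,0,0,35,0.45,0,0,0,0,0,25,0.45,0,0,0,0,0,10,0.45,0,0,0,0,0,3,0.45,0,0,0,0,0,0,0.1,0,0,0,0,0,0,0.1,0,0,0,0,0,0,0.1,0,0,0,0,0,0,0.1]
  squeeze: 20

```text
t: 14.3
position: [0.348, 0.2672, 0.0824]
orientation: [0.366, 3.119, -0.005]
wrist_force: [-3.6, -10.9, 8.9]
width: 0.228
grasp_force: 20.0
```

Run:
```python
from h import *
c,s_=np.cos(np.radians(-13.4)),np.sin(np.radians(-13.4))
s,p,R=pose();to(p[0]+.16*c,p[1]+.16*s_,p[2],76.6)
```

```text
t 14.30 pos [0.348  0.2672 0.0824] yaw 76.63 j6 -0.80 F [ -3.6  -10.94   8.86] w 0.228 g 20.0
shift mm [-1.6e+02 -1.0e-01  2.0e-01] tilt [-0.02  0.01] rz 0.00
```

Call:
step_arm:
  moves: [0,0,0,-5,-1,0,0.1,0,0,0,-15,0,0,0.1,0,0,0,-20,0,0,0.1,0,0,0,-20,0,0,0.1,0,0,0,-20,0,0,0.1,0,0,0,0,0,0,0.1]

```text
t: 14.9
position: [0.4278, 0.2484, 0.0825]
orientation: [0.368, 3.117, 0.0]
wrist_force: [3.5, -4.3, 4.5]
width: 0.23
grasp_force: 20.0
```

Run:
```python
from h import *
s,p,R=pose();c,s_=np.cos(np.radians(-13.4)),np.sin(np.radians(-13.4))
to(.3474+.16*c,.2676+.16*s_,p[2],76.6)
```

```text
t 14.90 pos [0.4278 0.2484 0.0825] yaw 76.54 j6 -0.91 F [ 3.46 -4.34  4.54] w 0.230 g 20.0
shift mm [-77.4   0.1   0.2] tilt [0.004 0.021] rz -0.01
```

Call:
step_arm:
  moves: [0,0,0,-20,-0.3,0,0.1,0,0,0,-20,0,0,0.1,0,0,0,-20,0,0,0.1,0,0,0,-9,0,0,0.1,0,0,0,-3,0,0,0.1,0,0,0,0,0,0,0.1,0,0,0,0,0,0,0.1]

```text
t: 15.6
position: [0.4959, 0.2325, 0.0824]
orientation: [0.365, 3.118, 0.001]
wrist_force: [2.7, -2.3, 5.1]
width: 0.23
grasp_force: 20.0
```

Call:
step_arm:
  moves: [0,0,0,-3,0,0,0.1,0,0,0,-2,0,0,0.1,0,0,0,-1,0,0,0.1,0,0,0,0,0,0,0.1]

```text
t: 16.0
position: [0.4975, 0.2321, 0.0819]
orientation: [-0.364, -3.115, -0.001]
wrist_force: [-17.2, 1.6, 19.2]
width: 0.232
grasp_force: 20.0
```

Run:
```python
from h import *
s,p,R=pose();to(.5023,.2309,p[2],76.6)
print(s['torque'],s['joint_positions'])
c=optics.calibration('wrist')
f=optics.grab_frame('wrist');cv2.imwrite('pics/w6.png',f[:,:,::-1])
f=optics.grab_frame('scene');cv2.imwrite('pics/s6.png',f[:,:,::-1])
f=optics.grab_frame('top');cv2.imwrite('pics/t6.png',f[:,:,::-1])
s,p,R=pose();print(s['wrist_force'],s['position'])
```

```text
t 16.00 pos [0.4975 0.2321 0.0819] yaw 76.69 j6 -1.00 F [-17.17   1.63  19.21] w 0.232 g 20.0
shift mm [-4.9 -0.1 -0. ] tilt [-0.002 -0.042] rz 0.01
[ 0.21421249  3.09822579 -0.01352579] [ 0.34106951  0.1070536   1.77030345  0.00310592  1.26934925 -0.99826775]
[-16.92021013   1.15027522  19.76221799] [0.49756283 0.23210796 0.081948  ]
```

Call:
step_arm:
  moves: [0,0,0,3,0,0,0.1,0,0,0,0,0,0,0.45,0,0,0,0,0,0,0.45,0,0,0,0,0,0,0.45,0,0,0,0,0,0,0.45]

```text
t: 16.65
position: [0.4977, 0.2314, 0.0808]
orientation: [-0.366, -3.12, 0.0]
wrist_force: [-1.0, 0.0, 0.4]
width: 0.444
grasp_force: 0.0
```

Call:
step_arm:
  moves: [0,0,0,0,0,-15,0.45,0,0,0,0,0,-35,0.45,0,0,0,0,0,-45,0.45,0,0,0,0,0,-45,0.45,0,0,0,0,0,-45,0.45,0,0,0,0,0,-45,0.45,0,0,0,0,0,-40,0.45,0,0,0,-40,0,0,0.45,0,0,0,0,0,0,0.45,0,0,0,0,0,0,0.45]

```text
t: 17.65
position: [0.5371, 0.2218, 0.3513]
orientation: [-0.367, -3.119, 0.0]
wrist_force: [-0.7, 0.2, -0.0]
width: 0.447
grasp_force: 0.0
```

Run:
```python
from h import *
import pickle
s,p,R=pose();to(.575,.174,.275,76.6)
c=optics.calibration('wrist');pickle.dump(c,open('w7.pkl','wb'))
w=optics.grab_frame('wrist');t=optics.grab_frame('top');sc=optics.grab_frame('scene')
for n,f in(('w7',w),('t7',t),('s7',sc)):cv2.imwrite(f'pics/{n}.png',f[:,:,::-1])
Rc=Ro.from_rotvec(c['rotation']);F=240/np.tan(np.radians(c['fov_y']/2))
for P in([.575,.174,.275],[.5919,.2096,.245],[.4975,.232,.104]):
    q=Rc.inv().apply(np.array(P)-c['xyz']);print(c['cx']+F*q[0]/q[2],c['cy']+F*q[1]/q[2])
# dark blobs coarse: mean brightness map not viewed
```

```text
t 17.65 pos [0.5371 0.2218 0.3513] yaw 76.57 j6 -1.03 F [-0.74  0.17 -0.01] w 0.447 g 0.0
shift mm [-48.  -37.7  76.3] tilt [-0.002 -0.005] rz -0.00
272.5431468017418 320.7914791274952
332.61961337664144 310.754781121173
331.94796108835635 152.70174215512492
```

Run:
```python
import cv2,numpy as np
R=lambda n,x,y,w,h,k:cv2.resize(cv2.imread(f'pics/{n}.png')[y:y+h,x:x+w],None,fx=k,fy=k,interpolation=cv2.INTER_CUBIC)
o=np.zeros((600,800,3),np.uint8)
o[:600,:480]=R('w7',220,120,160,200,3)
o[:240,480:]=R('s7',270,110,160,120,2)
o[240:600,480:720]=R('t7',190,180,80,120,3)
cv2.imwrite('pics/c7.png',o)
```

```text
(no output)
```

View pics/c7.png

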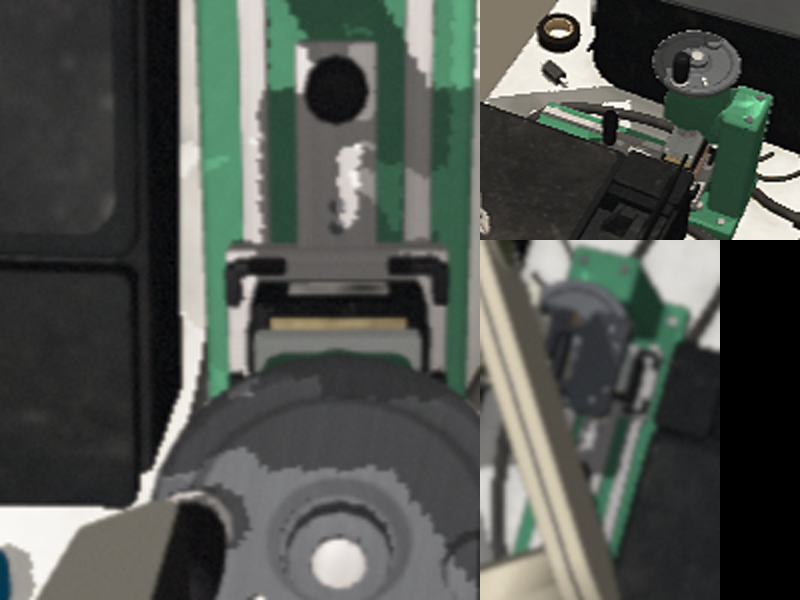

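The last view shows the slide home, with its knob at crop (337,90), the nest under the press and the head in it. The hub is at (338,562) and the crank knob base at about (205,512).

Run:
```python
from h import *
import pickle
c=pickle.load(open('w7.pkl','rb'))
W=lambda u,v:((u+.5)/3-.5+220,(v+.5)/3-.5+120)
np.set_printoptions(precision=4,suppress=True)
print('sknob',plane('wrist',W(337,90),.104,c))
for z in(.243,.248,.253):print('hub',z,plane('wrist',W(338,562),z,c))
print('ring',plane('wrist',W(203,515),.238,c),'boss',plane('wrist',W(475,560),.24,c))
print('nest lips outer front',plane('wrist',W(228,262),.058,c),plane('wrist',W(447,262),.058,c))
print('disc front',plane('wrist',W(325,365),.235,c))
# crank knob from first pics, base ring & top
T=lambda u,v:((u+.5)/4-.5+190,(v+.5)/4-.5+180)
S=lambda u,v:((u+.5)/5-.5+270,(v+.5)/5-.5+110)
for P in(plane('top',T(170,142),.273),plane('scene',S(507,140),.273),plane('scene',S(498,207),.238)):print(P)
```

```text
sknob [0.4947 0.2327 0.104 ]
hub 0.243 [0.5899 0.2099 0.243 ]
hub 0.248 [0.5875 0.2104 0.248 ]
hub 0.253 [0.5851 0.211  0.253 ]
ring [0.5727 0.1806 0.238 ] boss [0.5986 0.2418 0.24  ]
nest lips outer front [0.5505 0.1779 0.058 ] [0.5695 0.257  0.058 ]
disc front [0.5437 0.2178 0.235 ]
[0.5729 0.1731 0.273 ]
[0.5754 0.1766 0.273 ]
[0.5753 0.1716 0.238 ]
```

Call:
step_arm:
  moves: [0,0,0,-25,-18,0,0.45,0,0,0,-22,-16.5,0,0.45,0,0,0,0,0,30,0.45,0,0,0,0,0,35,0.45,0,0,0,0,0,0,0.45,0,0,0,0,0,0,0.45]

```text
t: 18.4
position: [0.5737, 0.178, 0.2864]
orientation: [-0.365, -3.119, 0.001]
wrist_force: [0.1, 0.6, 0.6]
width: 0.452
grasp_force: 0.0
```

Run:
```python
from h import *
to(.5749,.1773,.243,76.6)
```

```text
t 18.40 pos [0.5737 0.178  0.2864] yaw 76.66 j6 -1.12 F [0.11 0.57 0.65] w 0.452 g 0.0
shift mm [-1.4 -0.4 43.4] tilt [-0.004 -0.01 ] rz 0.01
```

Call:
step_arm:
  moves: [0,0,0,-1.4,-0.4,20,0.45,0,0,0,0,0,15,0.45,0,0,0,0,0,8,0.45,0,0,0,0,0,0,0.45,0,0,0,0,0,0,0.1,0,0,0,0,0,0,0.1,0,0,0,0,0,0,0.1,0,0,0,0,0,0,0.1,0,0,0,0,0,0,0.1]
  squeeze: 20

```text
t: 19.3
position: [0.5761, 0.1773, 0.2436]
orientation: [0.365, 3.12, 0.001]
wrist_force: [-0.4, 1.1, 0.7]
width: 0.188
grasp_force: 20.0
```

Run:
```python
from h import *
to(.5749,.1773,.243,76.6)
```

```text
t 19.30 pos [0.5761 0.1773 0.2436] yaw 76.64 j6 -1.12 F [-0.36  1.09  0.75] w 0.188 g 20.0
shift mm [ 1.2 -0.3  0.6] tilt [0.004 0.004] rz 0.00
```

```bash
cat >> h.py <<'E'
AX=np.array([.5895,.2102])
def turn(step=6,n=10,F0=None):
    s,p,R=pose();d=p[:2]-AX;r=np.hypot(*d);ph=np.arctan2(d[1],d[0])
    psi=np.arctan2(R[1,1],R[0,1]);f=np.array(s['wrist_force'])[:2]
    rad=d/r;tan=np.array([rad[1],-rad[0]])  # clockwise tangent
    print('t %.2f p %s r %.1f crank %.1f Ftan(resist) %.2f Frad %.2f Fz %.1f w %.3f'%(s['t'],p.round(4),r*1e3,(np.degrees(-ph)-13.4)%360,-f@tan,f@rad,s['wrist_force'][2],s['width']))
    th=ph-psi-np.radians(step)*np.arange(n+1)
    X=36*np.c_[np.sin(th),np.cos(th)];print(np.diff(X,axis=0).round(1).tolist())
E
python3 -c "
from h import *
turn(6,20)"
```

```text
t 19.30 p [0.5761 0.1773 0.2436] r 35.5 crank 98.7 Ftan(resist) -0.75 Frad -0.88 Fz 0.7 w 0.188
[[3.7, 0.8], [3.6, 1.1], [3.4, 1.5], [3.3, 1.9], [3.1, 2.2], [2.8, 2.5], [2.5, 2.8], [2.2, 3.0], [1.9, 3.3], [1.5, 3.4], [1.2, 3.6], [0.8, 3.7], [0.4, 3.7], [0.0, 3.8], [-0.4, 3.7], [-0.8, 3.7], [-1.1, 3.6], [-1.5, 3.4], [-1.9, 3.3], [-2.2, 3.1]]
```

Call:
step_arm:
  moves: [0,0,0,3.7,0.8,0.1,0.1,0,0,0,3.6,1.1,0.1,0.1,0,0,0,3.4,1.5,0.2,0.1,0,0,0,3.3,1.9,0.1,0.1,0,0,0,3.1,2.2,0.1,0.1,0,0,0,2.8,2.5,0.2,0.1]

```text
t: 19.9
position: [0.5601, 0.1905, 0.2428]
orientation: [0.367, 3.117, -0.001]
wrist_force: [7.1, -3.9, 0.2]
width: 0.186
grasp_force: 20.0
```

```bash
python3 -c "
from h import *
turn(6,3)"
```

```text
t 19.90 p [0.5601 0.1905 0.2428] r 35.4 crank 132.8 Ftan(resist) 7.21 Frad -3.77 Fz 0.2 w 0.186
[[2.6, 2.7], [2.3, 3.0], [2.0, 3.2]]
```

Call:
step_arm:
  moves: [0,0,0,2.5,2.8,0.1,0.1,0,0,0,2.2,3.0,0.1,0.1,0,0,0,1.9,3.3,0.2,0.1,0,0,0,1.5,3.4,0.1,0.1,0,0,0,1.2,3.6,0.1,0.1]

```text
t: 20.4
position: [0.5542, 0.2077, 0.2421]
orientation: [0.367, 3.118, -0.003]
wrist_force: [3.1, -7.4, 1.6]
width: 0.19
grasp_force: 20.0
```

```bash
python3 -c "
from h import *
turn(6,3)
th=np.radians(171.2-np.arange(0,361,6));X=36*np.c_[np.sin(th),np.cos(th)]
D=np.diff(X,axis=0).round(1)
for i in range(0,60,5):print(i,D[i:i+5].tolist())"
```

```text
t 20.40 p [0.5542 0.2077 0.2421] r 35.3 crank 162.6 Ftan(resist) 7.64 Frad -2.61 Fz 1.6 w 0.190
[[0.9, 3.6], [0.6, 3.7], [0.2, 3.8]]
0 [[3.7, 0.8], [3.6, 1.2], [3.4, 1.5], [3.3, 1.9], [3.1, 2.2]]
5 [[2.8, 2.5], [2.5, 2.8], [2.2, 3.0], [1.9, 3.3], [1.5, 3.4]]
10 [[1.2, 3.6], [0.8, 3.7], [0.4, 3.7], [0.0, 3.8], [-0.4, 3.7]]
15 [[-0.8, 3.7], [-1.2, 3.6], [-1.5, 3.4], [-1.9, 3.3], [-2.2, 3.1]]
20 [[-2.5, 2.8], [-2.8, 2.5], [-3.0, 2.2], [-3.3, 1.9], [-3.4, 1.5]]
25 [[-3.6, 1.2], [-3.7, 0.8], [-3.7, 0.4], [-3.8, 0.0], [-3.7, -0.4]]
30 [[-3.7, -0.8], [-3.6, -1.2], [-3.4, -1.5], [-3.3, -1.9], [-3.1, -2.2]]
35 [[-2.8, -2.5], [-2.5, -2.8], [-2.2, -3.0], [-1.9, -3.3], [-1.5, -3.4]]
40 [[-1.2, -3.6], [-0.8, -3.7], [-0.4, -3.7], [-0.0, -3.8], [0.4, -3.7]]
45 [[0.8, -3.7], [1.2, -3.6], [1.5, -3.4], [1.9, -3.3], [2.2, -3.1]]
50 [[2.5, -2.8], [2.8, -2.5], [3.0, -2.2], [3.3, -1.9], [3.4, -1.5]]
55 [[3.6, -1.2], [3.7, -0.8], [3.7, -0.4], [3.8, -0.0], [3.7, 0.4]]
```

Call:
step_arm:
  moves: [0,0,0,0.8,3.7,0.1,0.1,0,0,0,0.4,3.7,0.1,0.1,0,0,0,0.0,3.8,0.2,0.1,0,0,0,-0.4,3.7,0.1,0.1]

```text
t: 20.8
position: [0.5562, 0.2225, 0.2416]
orientation: [0.367, 3.12, -0.004]
wrist_force: [-1.6, -5.6, 3.0]
width: 0.186
grasp_force: 20.0
```

```bash
python3 -c "
from h import *
turn(6,1)"
```

```text
t 20.80 p [0.5562 0.2225 0.2416] r 35.4 crank 186.8 Ftan(resist) 5.75 Frad -0.45 Fz 3.0 w 0.186
[[-0.6, 3.7]]
```

Call:
step_arm:
  moves: [0,0,0,-0.8,3.7,0.1,0.1,0,0,0,-1.2,3.6,0.1,0.1,0,0,0,-1.5,3.4,0.2,0.1,0,0,0,-1.9,3.3,0.1,0.1,0,0,0,-2.2,3.1,0.1,0.1]

```text
t: 21.3
position: [0.5669, 0.2379, 0.2409]
orientation: [-0.366, -3.119, 0.003]
wrist_force: [-5.0, -4.4, 5.1]
width: 0.188
grasp_force: 20.0
```

```bash
python3 -c "
from h import *
turn(6,1)"
```

```text
t 21.30 p [0.5669 0.2379 0.2409] r 35.7 crank 217.4 Ftan(resist) 6.63 Frad -0.26 Fz 5.1 w 0.188
[[-2.4, 2.9]]
```

Call:
step_arm:
  moves: [0,0,0,-2.5,2.8,0.1,0.1,0,0,0,-2.8,2.5,0.1,0.1,0,0,0,-3.0,2.2,0.2,0.1,0,0,0,-3.3,1.9,0.1,0.1,0,0,0,-3.4,1.5,0.1,0.1]

```text
t: 21.8
position: [0.5836, 0.2458, 0.2403]
orientation: [-0.365, -3.118, 0.001]
wrist_force: [-6.1, -0.1, 4.8]
width: 0.184
grasp_force: 20.0
```

```bash
python3 -c "
from h import *
turn(6,1)"
```

```text
t 21.80 p [0.5836 0.2458 0.2403] r 36.1 crank 247.2 Ftan(resist) 6.05 Frad 0.93 Fz 4.8 w 0.184
[[-3.5, 1.3]]
```

Call:
step_arm:
  moves: [0,0,0,-3.6,1.2,0.1,0.1,0,0,0,-3.7,0.8,0.1,0.1,0,0,0,-3.7,0.4,0.2,0.1,0,0,0,-3.8,0,0.1,0.1]

```text
t: 22.2
position: [0.5985, 0.2455, 0.2398]
orientation: [-0.364, -3.118, -0.0]
wrist_force: [-6.5, 2.2, 3.8]
width: 0.189
grasp_force: 20.0
```

```bash
python3 -c "
from h import *
turn(6,1)"
```

```text
t 22.20 p [0.5985 0.2455 0.2398] r 36.4 crank 270.9 Ftan(resist) 6.81 Frad 0.53 Fz 3.8 w 0.189
[[-3.8, -0.3]]
```

Call:
step_arm:
  moves: [0,0,0,-3.7,-0.4,0.1,0.1,0,0,0,-3.7,-0.8,0.1,0.1,0,0,0,-3.6,-1.2,0.2,0.1]

```text
t: 22.5
position: [0.6088, 0.2413, 0.2394]
orientation: [-0.363, -3.119, -0.002]
wrist_force: [-4.5, 5.0, 3.4]
width: 0.187
grasp_force: 20.0
```

```bash
python3 -c "
from h import *
turn(6,1)"
```

```text
t 22.50 p [0.6088 0.2413 0.2394] r 36.6 crank 288.4 Ftan(resist) 6.45 Frad 1.85 Fz 3.4 w 0.187
[[-3.5, -1.4]]
```

Call:
step_arm:
  moves: [0,0,0,-3.4,-1.5,0.1,0.1,0,0,0,-3.3,-1.9,0.1,0.1,0,0,0,-3.1,-2.2,0.2,0.1,0,0,0,-2.8,-2.5,0.1,0.1]

```text
t: 22.9
position: [0.6197, 0.231, 0.2389]
orientation: [-0.363, -3.12, -0.004]
wrist_force: [-0.8, 7.1, 1.8]
width: 0.193
grasp_force: 20.0
```

```bash
python3 -c "
from h import *
turn(6,1)"
```

```text
t 22.90 p [0.6197 0.231  0.2389] r 36.7 crank 312.1 Ftan(resist) 6.32 Frad 3.37 Fz 1.8 w 0.193
[[-2.7, -2.7]]
```

Call:
step_arm:
  moves: [0,0,0,-2.5,-2.8,0.1,0.1,0,0,0,-2.2,-3.0,0.1,0.1,0,0,0,-1.9,-3.3,0.2,0.1,0,0,0,-1.5,-3.4,0.1,0.1]

```text
t: 23.3
position: [0.6255, 0.217, 0.2383]
orientation: [0.363, 3.119, 0.005]
wrist_force: [4.2, 6.9, -0.7]
width: 0.189
grasp_force: 20.0
```

```bash
python3 -c "
from h import *
turn(6,1)"
```

```text
t 23.30 p [0.6255 0.217  0.2383] r 36.6 crank 336.0 Ftan(resist) 6.03 Frad 5.39 Fz -0.7 w 0.189
[[-1.3, -3.5]]
```

Call:
step_arm:
  moves: [0,0,0,-1.2,-3.6,0.1,0.1,0,0,0,-0.8,-3.7,0.1,0.1,0,0,0,-0.4,-3.7,0.2,0.1,0,0,0,0,-3.8,0.1,0.1]

```text
t: 23.7
position: [0.6249, 0.2013, 0.2378]
orientation: [0.364, 3.118, 0.004]
wrist_force: [5.7, 6.4, -2.3]
width: 0.192
grasp_force: 20.0
```

```bash
python3 -c "
from h import *
turn(6,1)"
```

```text
t 23.70 p [0.6249 0.2013 0.2378] r 36.5 crank 0.7 Ftan(resist) 7.59 Frad 3.95 Fz -2.3 w 0.192
[[0.2, -3.8]]
```

Call:
step_arm:
  moves: [0,0,0,0.4,-3.7,0.1,0.1,0,0,0,0.8,-3.7,0.1,0.1]

```text
t: 23.9
position: [0.6221, 0.194, 0.2375]
orientation: [0.365, 3.118, 0.003]
wrist_force: [5.6, 3.9, -2.5]
width: 0.187
grasp_force: 20.0
```

```bash
python3 -c "
from h import *
turn(6,1)"
```

```text
t 23.90 p [0.6221 0.194  0.2375] r 36.4 crank 13.0 Ftan(resist) 5.95 Frad 3.30 Fz -2.5 w 0.187
[[1.0, -3.6]]
```

Call:
step_arm:
  moves: [0,0,0,1.2,-3.6,0.1,0.1,0,0,0,1.5,-3.4,0.1,0.1]

```text
t: 24.1
position: [0.6179, 0.1875, 0.2373]
orientation: [0.365, 3.118, 0.002]
wrist_force: [6.1, 3.2, -2.6]
width: 0.189
grasp_force: 20.0
```

```bash
python3 -c "
from h import *
turn(6,1)"
```

```text
t 24.10 p [0.6179 0.1875 0.2373] r 36.3 crank 25.2 Ftan(resist) 6.27 Frad 2.80 Fz -2.6 w 0.189
[[1.8, -3.3]]
```

Call:
step_arm:
  moves: [0,0,0,1.9,-3.3,0.1,0.1,0,0,0,2.2,-3.1,0.2,0.1]

```text
t: 24.3
position: [0.6124, 0.1821, 0.237]
orientation: [0.365, 3.118, 0.002]
wrist_force: [5.8, 3.3, -1.6]
width: 0.191
grasp_force: 20.0
```

```bash
python3 -c "
from h import *
turn(6,1)"
```

```text
t 24.30 p [0.6124 0.1821 0.237 ] r 36.2 crank 37.4 Ftan(resist) 6.60 Frad 1.10 Fz -1.6 w 0.191
[[2.4, -2.9]]
```

Call:
step_arm:
  moves: [0,0,0,2.5,-2.8,0.1,0.1,0,0,0,2.8,-2.5,0.2,0.1]

```text
t: 24.5
position: [0.606, 0.1781, 0.2367]
orientation: [0.366, 3.118, 0.002]
wrist_force: [6.3, 2.0, -1.1]
width: 0.187
grasp_force: 20.0
```

```bash
python3 -c "
from h import *
turn(6,1)"
```

```text
t 24.50 p [0.606  0.1781 0.2367] r 36.1 crank 49.5 Ftan(resist) 6.56 Frad 1.11 Fz -1.1 w 0.187
[[3.0, -2.3]]
```

Call:
step_arm:
  moves: [0,0,0,3.0,-2.2,0.1,0.1,0,0,0,3.3,-1.9,0.1,0.1,0,0,0,3.4,-1.5,0.2,0.1]

```text
t: 24.8
position: [0.5952, 0.1748, 0.2363]
orientation: [0.366, 3.118, 0.001]
wrist_force: [6.6, 1.7, -3.5]
width: 0.191
grasp_force: 20.0
```

```bash
python3 -c "
from h import *
turn(6,1)"
```

```text
t 24.80 p [0.5952 0.1748 0.2363] r 35.9 crank 67.4 Ftan(resist) 6.82 Frad -0.60 Fz -3.5 w 0.191
[[3.6, -1.3]]
```

Call:
step_arm:
  moves: [0,0,0,3.6,-1.2,0.1,0.1,0,0,0,3.7,-0.8,0.1,0.1,0,0,0,3.7,-0.4,0.2,0.1]

```text
t: 25.1
position: [0.584, 0.1749, 0.2359]
orientation: [0.366, 3.118, 0.001]
wrist_force: [6.7, 1.1, -2.5]
width: 0.188
grasp_force: 20.0
```

```bash
python3 -c "
from h import *
turn(6,1)"
```

```text
t 25.10 p [0.584  0.1749 0.2359] r 35.7 crank 85.4 Ftan(resist) 6.50 Frad -2.08 Fz -2.5 w 0.188
[[3.8, -0.1]]
```

Call:
step_arm:
  moves: [0,0,0,3.8,0,0.1,0.1,0,0,0,3.7,0.4,0.1,0.1,0,0,0,3.7,0.8,0.2,0.1]

```text
t: 25.4
position: [0.5735, 0.1784, 0.2355]
orientation: [0.366, 3.117, 0.0]
wrist_force: [8.7, -0.1, -3.2]
width: 0.188
grasp_force: 20.0
```

```bash
python3 -c "
from h import *
turn(6,1)"
```

```text
t 25.40 p [0.5735 0.1784 0.2355] r 35.6 crank 103.3 Ftan(resist) 7.78 Frad -3.80 Fz -3.2 w 0.188
[[3.6, 1.1]]
```

Call:
step_arm:
  moves: [0,0,0,3.6,1.2,0.1,0.1,0,0,0,3.4,1.5,0.1,0.1,0,0,0,3.3,1.9,0.2,0.1]

```text
t: 25.7
position: [0.5647, 0.1849, 0.2351]
orientation: [0.366, 3.117, -0.001]
wrist_force: [7.9, -1.3, -3.0]
width: 0.189
grasp_force: 20.0
```

```bash
python3 -c "
from h import *
turn(6,1)"
```

```text
t 25.70 p [0.5647 0.1849 0.2351] r 35.4 crank 121.1 Ftan(resist) 6.51 Frad -4.64 Fz -3.0 w 0.189
[[3.1, 2.1]]
```

Call:
step_arm:
  moves: [0,0,0,3.1,2.2,0.1,0.1,0,0,0,2.8,2.5,0.1,0.1,0,0,0,2.5,2.8,0.2,0.1]

```text
t: 26.0
position: [0.5582, 0.1937, 0.2347]
orientation: [0.367, 3.117, -0.002]
wrist_force: [6.8, -4.2, -2.3]
width: 0.189
grasp_force: 20.0
```

```bash
python3 -c "
from h import *
turn(6,1)"
```

```text
t 26.00 p [0.5582 0.1937 0.2347] r 35.4 crank 138.9 Ftan(resist) 6.91 Frad -4.10 Fz -2.3 w 0.189
[[2.3, 3.0]]
```

Call:
step_arm:
  moves: [0,0,0,2.2,3.0,0.1,0.1,0,0,0,1.9,3.3,0.1,0.1,0,0,0,1.5,3.4,0.2,0.1]

```text
t: 26.3
position: [0.5547, 0.204, 0.2343]
orientation: [0.368, 3.118, -0.003]
wrist_force: [4.6, -5.6, -0.4]
width: 0.188
grasp_force: 20.0
```

```bash
python3 -c "
from h import *
turn(6,1)"
```

```text
t 26.30 p [0.5547 0.204  0.2343] r 35.4 crank 156.5 Ftan(resist) 6.31 Frad -3.53 Fz -0.4 w 0.188
[[1.3, 3.5]]
```

Call:
step_arm:
  moves: [0,0,0,1.2,3.6,0.1,0.1,0,0,0,0.8,3.7,0.1,0.1,0,0,0,0.4,3.7,0.2,0.1]

```text
t: 26.6
position: [0.5544, 0.2148, 0.2339]
orientation: [0.368, 3.119, -0.005]
wrist_force: [0.8, -8.1, 2.3]
width: 0.19
grasp_force: 20.0
```

```bash
python3 -c "
from h import *
turn(6,1)"
```

```text
t 26.60 p [0.5544 0.2148 0.2339] r 35.4 crank 174.2 Ftan(resist) 7.89 Frad -1.81 Fz 2.3 w 0.190
[[0.2, 3.8]]
```

Call:
step_arm:
  moves: [0,0,0,0,3.8,0.1,0.1,0,0,0,-0.4,3.7,0.1,0.1,0,0,0,-0.8,3.7,0.2,0.1]

```text
t: 26.9
position: [0.5574, 0.2252, 0.2335]
orientation: [-0.368, -3.119, 0.006]
wrist_force: [-3.4, -8.6, 4.3]
width: 0.188
grasp_force: 20.0
```

```bash
python3 -c "
from h import *
turn(6,1)"
```

```text
t 26.90 p [0.5574 0.2252 0.2335] r 35.4 crank 191.6 Ftan(resist) 9.26 Frad -0.58 Fz 4.3 w 0.188
[[-0.9, 3.6]]
```

Call:
step_arm:
  moves: [0,0,0,-1.2,3.6,0.2,0.1]

```text
t: 27.0
position: [0.5592, 0.2286, 0.2334]
orientation: [-0.367, -3.119, 0.006]
wrist_force: [-6.4, -8.6, 5.8]
width: 0.185
grasp_force: 20.0
```

```bash
python3 -c "
from h import *
turn(6,1)"
```

```text
t 27.00 p [0.5592 0.2286 0.2334] r 35.5 crank 197.8 Ftan(resist) 10.64 Frad 1.00 Fz 5.8 w 0.185
[[-1.3, 3.5]]
```

Call:
step_arm:
  moves: [0,0,0,-1.5,3.4,0.1,0.1]

```text
t: 27.1
position: [0.5612, 0.2317, 0.2332]
orientation: [-0.367, -3.118, 0.006]
wrist_force: [-6.5, -8.2, 4.8]
width: 0.19
grasp_force: 20.0
```

```bash
python3 -c "
from h import *
turn(6,1)"
```

```text
t 27.10 p [0.5612 0.2317 0.2332] r 35.5 crank 203.8 Ftan(resist) 10.43 Frad 0.19 Fz 4.8 w 0.190
[[-1.7, 3.4]]
```

Call:
step_arm:
  moves: [0,0,0,-1.9,3.3,0.1,0.1,0,0,0,-2.2,3.1,0.2,0.1]

```text
t: 27.3
position: [0.5663, 0.2373, 0.2329]
orientation: [-0.366, -3.117, 0.005]
wrist_force: [-8.1, -7.5, 5.6]
width: 0.188
grasp_force: 20.0
```

```bash
python3 -c "
from h import *
turn(6,1)"
```

```text
t 27.30 p [0.5663 0.2373 0.2329] r 35.7 crank 216.1 Ftan(resist) 11.06 Frad -0.41 Fz 5.6 w 0.188
[[-2.4, 2.9]]
```

Call:
step_arm:
  moves: [0,0,0,-2.5,2.8,0.1,0.1,0,0,0,-2.8,2.5,0.1,0.1]

```text
t: 27.5
position: [0.5724, 0.2417, 0.2327]
orientation: [-0.366, -3.117, 0.004]
wrist_force: [-9.4, -5.5, 6.4]
width: 0.19
grasp_force: 20.0
```

```bash
python3 -c "
from h import *
turn(6,1)"
```

```text
t 27.50 p [0.5724 0.2417 0.2327] r 35.8 crank 228.1 Ftan(resist) 10.93 Frad -0.35 Fz 6.4 w 0.190
[[-2.9, 2.4]]
```

Call:
step_arm:
  moves: [0,0,0,-3.0,2.2,0.1,0.1,0,0,0,-3.3,1.9,0.1,0.1,0,0,0,-3.4,1.5,0.2,0.1]

```text
t: 27.8
position: [0.5828, 0.2456, 0.2323]
orientation: [-0.365, -3.116, 0.003]
wrist_force: [-10.6, -2.9, 6.4]
width: 0.187
grasp_force: 20.0
```

```bash
python3 -c "
from h import *
turn(6,1)"
```

```text
t 27.80 p [0.5828 0.2456 0.2323] r 36.1 crank 245.9 Ftan(resist) 10.93 Frad -0.87 Fz 6.4 w 0.187
[[-3.5, 1.4]]
```

Call:
step_arm:
  moves: [0,0,0,-3.6,1.2,0.1,0.1,0,0,0,-3.7,0.8,0.1,0.1,0,0,0,-3.7,0.4,0.2,0.1]

```text
t: 28.1
position: [0.5938, 0.2463, 0.2319]
orientation: [-0.364, -3.116, 0.001]
wrist_force: [-11.7, 1.9, 6.2]
width: 0.19
grasp_force: 20.0
```

```bash
python3 -c "
from h import *
turn(6,1)"
```

```text
t 28.10 p [0.5938 0.2463 0.2319] r 36.3 crank 263.5 Ftan(resist) 11.87 Frad 0.43 Fz 6.2 w 0.190
[[-3.8, 0.2]]
```

Call:
step_arm:
  moves: [0,0,0,-3.8,0,0.1,0.1,0,0,0,-3.7,-0.4,0.1,0.1,0,0,0,-3.7,-0.8,0.2,0.1]

```text
t: 28.4
position: [0.6045, 0.2435, 0.2315]
orientation: [-0.363, -3.116, -0.002]
wrist_force: [-9.7, 4.9, 4.9]
width: 0.188
grasp_force: 20.0
```

```bash
python3 -c "
from h import *
turn(6,1)"
```

```text
t 28.40 p [0.6045 0.2435 0.2315] r 36.5 crank 280.8 Ftan(resist) 10.89 Frad 0.48 Fz 4.9 w 0.188
[[-3.7, -0.9]]
```

Call:
step_arm:
  moves: [0,0,0,-3.6,-1.2,0.1,0.1,0,0,0,-3.4,-1.5,0.1,0.1,0,0,0,-3.3,-1.9,0.2,0.1]

```text
t: 28.7
position: [0.6138, 0.2376, 0.2311]
orientation: [-0.362, -3.117, -0.005]
wrist_force: [-7.5, 8.8, 3.1]
width: 0.187
grasp_force: 20.0
```

```bash
python3 -c "
from h import *
turn(6,1)"
```

```text
t 28.70 p [0.6138 0.2376 0.2311] r 36.6 crank 298.1 Ftan(resist) 11.51 Frad 1.63 Fz 3.1 w 0.187
[[-3.2, -2.0]]
```

Call:
step_arm:
  moves: [0,0,0,-3.1,-2.2,0.1,0.1,0,0,0,-2.8,-2.5,0.1,0.1,0,0,0,-2.5,-2.8,0.2,0.1]

```text
t: 29.0
position: [0.6209, 0.2291, 0.2308]
orientation: [-0.361, -3.119, -0.007]
wrist_force: [-2.8, 12.1, 1.6]
width: 0.187
grasp_force: 20.0
```

```bash
python3 -c "
from h import *
turn(6,1)"
```

```text
t 29.00 p [0.6209 0.2291 0.2308] r 36.7 crank 315.6 Ftan(resist) 11.79 Frad 3.79 Fz 1.6 w 0.187
[[-2.5, -2.8]]
```

Call:
step_arm:
  moves: [0,0,0,-2.2,-3.0,0.1,0.1,0,0,0,-1.9,-3.3,0.1,0.1,0,0,0,-1.5,-3.4,0.2,0.1]

```text
t: 29.3
position: [0.6251, 0.2186, 0.2305]
orientation: [0.362, 3.12, 0.008]
wrist_force: [3.1, 12.7, -2.1]
width: 0.188
grasp_force: 20.0
```

```bash
python3 -c "
from h import *
turn(6,1)"
```

```text
t 29.30 p [0.6251 0.2186 0.2305] r 36.6 crank 333.4 Ftan(resist) 11.62 Frad 5.95 Fz -2.1 w 0.188
[[-1.5, -3.5]]
```

Call:
step_arm:
  moves: [0,0,0,-1.2,-3.6,0.1,0.1]

```text
t: 29.4
position: [0.6258, 0.2147, 0.2303]
orientation: [0.362, 3.119, 0.008]
wrist_force: [4.9, 13.9, -2.8]
width: 0.185
grasp_force: 20.0
```

Run:
```python
from h import *
turn(6,2)
from scipy.optimize import least_squares
a=np.array([187,217,247,271,288,312,336,361,373,385,397,409.5,427,445,463,481,499,516.5,534,551.6,557.8,563.8,576,588,606,623.5,641,658])
f=np.array([5.75,6.63,6.05,6.81,6.45,6.32,6.03,7.59,5.95,6.27,6.6,6.56,6.82,6.5,7.78,6.51,6.91,6.31,7.89,9.26,10.64,10.43,11.06,10.93,10.93,11.87,10.89,11.51])
for k in(1,None):
  g=lambda q:q[0]+(1 if k else q[2])*(3*np.clip((a-q[1])/20,0,1)+2.5*np.clip((a-q[1]-20)/160,0,None))-f
  for T0 in(505,525,540):
    r=least_squares(g,[6.5,T0,1]);print(k,r.x,r.cost)
```

```text
t 29.40 p [0.6258 0.2147 0.2303] r 36.6 crank 339.5 Ftan(resist) 13.18 Frad 6.59 Fz -2.8 w 0.185
[[-1.1, -3.6], [-0.7, -3.7]]
1 [  6.6930279  523.97881615   1.        ] 4.099255534961852
1 [  6.69297889 523.97409835   1.        ] 4.099255692575334
1 [  6.69301839 523.97790107   1.        ] 4.099255527810729
None [  6.5564388  525.97553814   1.12490576] 3.449903881759857
None [  6.5564388  525.97553817   1.12490576] 3.44990388175986
None [  6.63700426 536.42296911   1.17123358] 4.028741449780858
```

Call:
step_arm:
  moves: [0,0,0,-0.8,-3.7,0.2,0.1,0,0,0,0,0,0,0.1]

```text
t: 29.6
position: [0.626, 0.2101, 0.2301]
orientation: [0.363, 3.119, 0.007]
wrist_force: [5.3, 10.4, -2.4]
width: 0.188
grasp_force: 20.0
```

```bash
python3 -c "
from h import *
turn(6,1)"
```

```text
t 29.60 p [0.626  0.2101 0.2301] r 36.5 crank 346.7 Ftan(resist) 10.45 Frad 5.30 Fz -2.4 w 0.188
[[-0.7, -3.7]]
```

Call:
step_arm:
  moves: [0,0,0,0,1.5,0,0.1,0,0,0,0,0,0,0.45,0,0,0,0,0,0,0.45,0,0,0,0,0,0,0.45,0,0,0,0,0,0,0.45]

```text
t: 30.1
position: [0.6256, 0.2087, 0.2298]
orientation: [-0.366, -3.12, 0.001]
wrist_force: [0.2, 0.0, 0.1]
width: 0.441
grasp_force: 0.0
```

Call:
step_arm:
  moves: [0,0,0,0,0,-10,0.45,0,0,0,0,0,-30,0.45,0,0,0,0,0,-40,0.45,0,0,0,0,0,-40,0.45,0,0,0,0,0,0,0.45,0,0,0,0,0,0,0.45]

```text
t: 30.7
position: [0.6265, 0.2091, 0.3525]
orientation: [0.365, 3.116, 0.002]
wrist_force: [0.3, 0.3, -0.2]
width: 0.449
grasp_force: 0.0
```

```bash
python3 -c "
from cell import order
print(order.finish_job())"
```

```text
the job is handed in; nothing more can be done
None
```

The job is handed in after 30.7 s: the head is in the nest, the slide is home on its stop, and the crank is wound half a turn past first touch, which I felt at about 525° of crank (706° at release, good to roughly ±10°).

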